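# Find the steel-cored valve cartridge by weight

## Task

Two valve cartridges that look the same stand in a square nest and a round nest, and only one of them has the heavy steel core. Lift the one in the square nest well clear, feel its weight and set it gently back upright in its nest, then lift the one in the round nest in the same way. Finish holding the heavier cartridge in the gripper, upright and still, a few centimetres above the centre of the open mouth of the pump housing without touching the housing, with the lighter one standing in its own nest and the other things on the bench left alone; do not put the heavier one down or let it go at the end.

Things in the scene. Friction and masses are not known exactly. Their poses are not given: they have to be found in the camera images.
- cart_sq_center (a point): closed round aluminium valve cartridge, 48 mm diameter, 84 mm tall, two black O-rings near its foot, small boss on its top; starts upright in the square nest. This point: its centre, 42 mm above its underside; z up its axis. A loose core inside is steel in one cartridge (0.56 to 0.72 kg in all), aluminium in the other (0.32 to 0.42 kg); which one varies and cannot be seen
- cart_rd_center (a point): closed round aluminium valve cartridge, 48 mm diameter, 84 mm tall, two black O-rings near its foot, small boss on its top; starts upright in the round nest. This point: its centre, 42 mm above its underside; z up its axis. A loose core inside is steel in one cartridge (0.56 to 0.72 kg in all), aluminium in the other (0.32 to 0.42 kg); which one varies and cannot be seen
- nest_square_seat (a point): fixed dark steel nest, square outside (70 mm) with a square recess 56 x 56 mm, 22 mm tall, walls 7 mm thick. This point is the centre of the recess floor, 6 mm above the bench; z up, x and y along its sides. A seated cartridge stands on this floor, its centre 42 mm above it
- nest_round_seat (a point): fixed dark steel nest, round outside (diameter 70 mm) with a round recess of diameter 56 mm, 22 mm tall, walls 7 mm thick. This point is the centre of the recess floor, 6 mm above the bench; z up. A seated cartridge stands on this floor, its centre 42 mm above it
- housing_mouth (a point): fixed cast-aluminium pump housing, an open round cup of diameter 110 mm with three round bolt bosses outside it (reaching 71 mm from its axis), 70 mm tall, walls 8 mm thick. This point is the centre of its open mouth at rim height, 70 mm above the bench; z up
- spanner: loose steel spanner 170 mm long lying flat among the nests; bystander, leave alone. Origin under its middle, x along it
- bolt: loose steel bolt, 57 mm long, head diameter 18 mm, lying on the bench; bystander. Origin at the outer face of its head on its axis, x towards the tip
- bearing: loose steel bearing ring, diameter 52 mm, 16 mm tall, lying flat; bystander. Origin at the centre of its underside
- piston: loose aluminium engine piston standing crown up, diameter 80 mm, 57 mm tall; bystander. Origin at the centre of its underside
- spray: loose plain grey can, diameter 60 mm, 170 mm tall, standing; bystander. Origin at the centre of its underside
- driver: loose screwdriver 200 mm long lying on the bench; bystander. Origin under its middle, x towards the tip

How it is judged (in metres and radians):
On the way, in this order (a step that is already met when the one before it is completed fails the run):
1. the cartridge of the square nest is held at least 40 mm above its nest floor while the other stands in its nest (z of cart_sq_center in the frame of nest_square_seat above 0.082 m and contact force between the fingers and cart_sq above 1 N and horizontal distance between cart_rd_center and nest_round_seat below 0.01 m and z of cart_rd_center in the frame of nest_round_seat below 0.046 m and angle between cart_rd_center's own z axis and vertical below 0.1 rad), for 0.3 s.
2. it stands back in the square nest, let go, and the cartridge of the round nest is held at least 40 mm above its nest floor (z of cart_rd_center in the frame of nest_round_seat above 0.082 m and contact force between the fingers and cart_rd above 1 N and horizontal distance between cart_sq_center and nest_square_seat below 0.01 m and z of cart_sq_center in the frame of nest_square_seat below 0.046 m and angle between cart_sq_center's own z axis and vertical below 0.1 rad), for 0.3 s.
At the end, for the whole second after the job is handed in: Heavier cartridge held still in the fingers, within 0.25 rad of upright, within 30 mm of the mouth axis, centre 50 to 170 mm above the rim (underside 8 to 128 mm), not touching the housing; lighter one (nest load under 4.9 N) released, at rest in its own nest within 10 mm and 0.1 rad (((horizontal distance between cart_sq_center and housing_mouth below 0.03 m and z of cart_sq_center in the frame of housing_mouth between 0.05 and 0.17 m and angle between cart_sq_center's own z axis and vertical below 0.25 rad and linear speed of cart_sq below 0.03 m/s and contact force between the fingers and cart_sq above 1 N and contact force between cart_sq and housing below 0.1 N and (horizontal distance between cart_rd_center and nest_round_seat below 0.01 m and z of cart_rd_center in the frame of nest_round_seat below 0.046 m and angle between cart_rd_center's own z axis and vertical below 0.1 rad) and linear speed of cart_rd below 0.02 m/s and contact force between the fingers and cart_rd below 0.1 N and contact force between cart_rd and nest_round between 2 and 4.9 N) or (horizontal distance between cart_rd_center and housing_mouth below 0.03 m and z of cart_rd_center in the frame of housing_mouth between 0.05 and 0.17 m and angle between cart_rd_center's own z axis and vertical below 0.25 rad and linear speed of cart_rd below 0.03 m/s and contact force between the fingers and cart_rd above 1 N and contact force between cart_rd and housing below 0.1 N and (horizontal distance between cart_sq_center and nest_square_seat below 0.01 m and z of cart_sq_center in the frame of nest_square_seat below 0.046 m and angle between cart_sq_center's own z axis and vertical below 0.1 rad) and linear speed of cart_sq below 0.02 m/s and contact force between the fingers and cart_sq below 0.1 N and contact force between cart_sq and nest_square between 2 and 4.9 N))); the arm keeps its last pose, push and grip.
It fails at once if a bystander is pushed more than 30 mm (distance of any of spanner, bolt, bearing, piston, spray, driver from where it was at the start of the episode above 0.03 m).
It fails at once if a cartridge is tipped by more than 0.6 rad (angle between any of cart_sq_center, cart_rd_center's own z axis and vertical above 0.6 rad).
It fails at once if a cartridge is dropped (moving faster than 0.6 m/s out of the fingers) ((linear speed of cart_sq above 0.6 m/s and contact force between the fingers and cart_sq below 0.1 N) or (linear speed of cart_rd above 0.6 m/s and contact force between the fingers and cart_rd below 0.1 N)).
It also fails if it takes over 66 s, if anything falls off the work surface, if the arm or the gripper's body presses on something with over 40 N, if the wrist force passes 120 N, or if a joint passes its speed limit or range.

## Robot

A 7-joint arm with a two-finger parallel gripper is mounted at the origin on the work surface. World frame = base frame: x ahead of the robot, y to its left, z up, the work surface at z = 0. Lengths are in m, angles in degrees, forces in N, time in s.
With the tool pointing down it reaches from about 0.4 to 0.75 m from the base axis. Payload 19.5 kg.
Tool frame: the origin (TCP) lies at the very end of the fingers, on their centre line; the grasp point (between the pads) lies 19 mm behind it; y points along the fingers, z is the direction in which the jaws open and shut, and the axes are right-handed (so a half turn about y gives the same grasp; the last joint's range is limited). The gripper opens to 85 mm and grips with 20 to 120 N. Pads are 22 mm wide; open, the fingers measure 114 mm over their backs; the gripper's body (76 mm by 85 mm) begins 54 mm behind the grasp point. The pads swing forward as they close: fully open they stand 13 mm farther back than shut.
Start: joints at [-79.681, 40.479, -1.581, 85.061, 1.261, 54.483, -4.326], TCP at [0.126, 0.561, 0.231] pointing down, gripper open.
Joint ranges: [-155.06, 155.06], [-18.47, 123.98], [-90, 86.84], [0, 140.48], [-83.41, 263.41], [0, 116], [-161.91, 161.91]. Speed limits (degrees/s): [108.29, 108.29, 147.25, 147.25, 172.46, 172.46, 172.46].

## Interface

Orientations are given as [roll, pitch, yaw] about the fixed x, y, z axes, in that order (R = Rz(yaw) Ry(pitch) Rx(roll)).
In Python, from rig import arm gives the robot as it stands. The module is installed in compiled form; this text tells all that it offers.
- The arm moves only by the tool arm_command, never from a script. Its argument "rows" is one flat list of numbers, 7 for each row, row after row: the shift along the tool's x, y, z in mm, then the turn, a rotation vector about the tool's x, y, z in rad, then the closure in counts, from 0 (fully open) to 255 (shut). A call has exactly 5 rows; each row shifts and turns the commanded pose from where the row before left it, along the tool's axes as they then stand; what a row does not reach is not made up. A row lasts 1/10 s, in which the tool goes at most 50 mm and 8.59 degrees, less where a joint would pass 70% of its speed; a pose out of reach is approached as far as the arm can. A call is refused whole if a number of a shift passes 50 or a number of a turn 0.15, either way. A call with a gripper value outside its range is refused whole. The fingers move at their own pace and stop on an object; "squeeze" is the grip in N (left out, the last holds). Time passes only in rows, so rows that do not move let the fingers close, or fill a call up. It gives the time, the measured TCP pose, the force and the opening at its end, in the units of the state.
- arm.state(): the state, without advancing time (a new reading comes with each control period).
- arm.get_image(name): name is "side" or "top"; returns a dict with "image" (400x640x3 uint8, red, green, blue), "z_map" (400x640 float32, m along the optical axis (not along the pixel's ray), 0 where there is no reading), "mtx" (3x3 intrinsics, pixels), "k1" (the pictures are not rectified: a ray, as slopes to the right and down, at radius r is drawn at 1 + k1 r^2 times it, then the intrinsics apply), "extrinsics" (4x4, takes a point from camera to world coordinates). Camera axes: x right, y down, z forward; pixel columns grow to the right and rows downward; lengths in m; the calibration is good to about 2 mm. A picture is of the moment at which its call begins.
- arm.hand_in(): hands the job in, once; it reports no verdict.
Trained networks look in a picture, given as the dict that the camera call returned (one of the last four; its "shot" number tells which), for a name from the list of things; names that differ only in an ending like _2 or _b are one class to them, and where a whole thing is asked for, a point or a joint stands for the part that bears it (a point fixed in the world has none). Each returns a list of dicts, best first, with "conf" (0 to 1); they miss things now and then, are a little off and sometimes report something else, mostly with a low value. They report only what shows in the picture. A call takes as long as a camera call.
- arm.regions_of(picture, query): "region" (400x640 bool, what is visible of it) and "location" ([column, row] in pixels, amid what is visible of it).
The state is a dict: "time_s": time; "joint_pos": joint angles; "qd": joint speeds; "effort": joint torques, N m; "position": TCP position; "ee_rot": TCP orientation; "force": force on the tool from outside, world axes, zero at the start; "ft_torque": the same for the moment, N m; "finger_gap": finger opening in m.
Only numpy, scipy, OpenCV 4.12 (cv2) and the standard library are available. Lean on these libraries where they do the work, as an engineer would, in place of code of your own. Each camera call takes 0.05 s, during which the arm holds its last target.

## Working session

There is one attempt and no reset: what is moved stays moved. The work goes in short steps, Python scripts to look and compute and a tool call to move; the robot and the scene stay as the last step left them, time stands still between calls to the robot, and variables do not carry over. Pictures are saved under pics/ and viewed, and the job is handed in when it is done.

Besides the shell and the picture viewer there is one more tool, called by a JSON object that holds its "api" and its "payload". arm_command: Moves the arm, as the interface text tells. Its arguments: {"type":"object","properties":{"rows":{"type":"array","items":{"type":"number"}},"squeeze":{"type":"number"}},"required":["rows"]}

```bash
mkdir -p pics; cat > h.py <<'E'
import numpy as np, cv2
from rig import arm
from scipy.spatial.transform import Rotation as R
def pts(p,mask):
    v,u=np.nonzero(mask&(p["z_map"]>0)); z=p["z_map"][v,u]
    m=np.array(p["mtx"]);k=p["k1"]
    xd=(u-m[0,2])/m[0,0]; yd=(v-m[1,2])/m[1,1]
    x,y=xd.copy(),yd.copy()
    for _ in range(20):
        s=1+k*(x*x+y*y); x=xd/s;y=yd/s
    P=np.stack([x*z,y*z,z,np.ones_like(z)])
    return (np.array(p["extrinsics"])@P)[:3].T
def save(p,n): cv2.imwrite("pics/"+n,p["image"][:,:,::-1])
E
python3 - <<'E'
from h import *
s=arm.state();print(s)
t=arm.get_image("top");save(t,"top1.png")
d=arm.get_image("side");save(d,"side1.png")
for nm,p in(("top",t),("side",d)):
  print(nm,p["k1"],np.round(p["extrinsics"],3).tolist())
  for q in ["cart_sq_center","nest_square_seat","nest_round_seat","housing_mouth","spanner","bolt","bearing","piston","spray","driver"]:
    try:
      for r in arm.regions_of(p,q)[:3]:
        P=pts(p,r["region"]); print(q,round(r["conf"],2),np.round(r["location"]),r["region"].sum(),np.round(np.median(P,0),3),np.round(P.min(0),3),np.round(P.max(0),3))
    except Exception as e: print(q,e)
E
```

```text
{'time_s': 0.0, 'joint_pos': array([-79.68253199,  40.51566816,  -1.58243768,  85.08323801,
         1.26154389,  54.48339966,  -4.32480143]), 'qd': array([-0.02496778,  0.04864868, -0.00053301,  0.01497802, -0.00791341,
        0.03022427, -0.0017819 ]), 'effort': array([-3.23766044e-04, -8.83230257e+01,  1.23453196e+00, -2.36164212e+01,
        1.69896218e-02,  6.64088715e-03,  8.44290355e-06]), 'position': array([0.12642372, 0.5606582 , 0.23081477]), 'ee_rot': array([-9.00648790e+01, -2.90724313e-03, -1.27050020e+01]), 'force': array([ 0.702399  , -0.4297397 , -0.10186576]), 'ft_torque': array([-0.04112824,  0.02108025, -0.00468792]), 'finger_gap': 0.085365734004551}
top -0.12593464158755138 [[-0.016, -0.989, 0.144, 0.387], [-1.0, 0.016, -0.008, 0.016], [0.005, -0.144, -0.99, 1.115], [0.0, 0.0, 0.0, 1.0]]
cart_sq_center 0.34 [324. 233.] 493 [ 0.458 -0.003  0.006] [ 0.391 -0.063 -0.005] [0.522 0.05  0.013]
nest_square_seat 0.78 [400. 214.] 409 [ 0.509 -0.193  0.019] [ 0.486 -0.251 -0.004] [ 0.564 -0.172  0.031]
nest_square_seat 0.72 [330. 207.] 310 [ 0.525 -0.029  0.015] [ 0.498 -0
[... 1678 characters left out ...]
8  0.008] [ 0.382 -0.066 -0.001] [0.529 0.049 0.012]
spanner 0.2 [338. 248.] 329 [ 0.522 -0.035  0.016] [ 0.5   -0.058 -0.   ] [ 0.55  -0.006  0.02 ]
bolt 0.56 [312. 226.] 101 [0.549 0.064 0.011] [ 0.535  0.042 -0.   ] [0.569 0.102 0.022]
bearing 0.52 [335. 246.] 324 [ 0.522 -0.034  0.016] [ 0.5   -0.058 -0.   ] [ 0.548 -0.006  0.02 ]
piston 0.91 [270. 171.] 702 [0.627 0.302 0.047] [ 0.601  0.279 -0.001] [0.677 0.36  0.062]
spray 0.79 [489. 251.] 2378 [ 0.628 -0.334  0.109] [ 0.618 -0.357 -0.   ] [ 0.956 -0.253  0.173]
driver 0.74 [275. 203.] 604 [0.5   0.145 0.062] [0.48  0.128 0.   ] [0.605 0.293 0.093]
driver 0.57 [216. 190.] 332 [0.466 0.362 0.02 ] [0.335 0.341 0.001] [0.529 0.415 0.03 ]
```

View pics/top1.png

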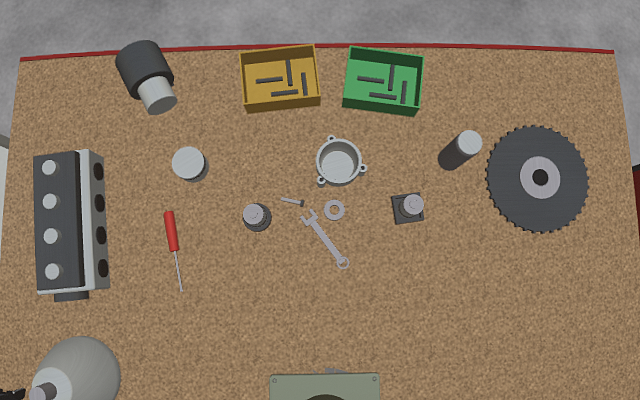

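View pics/side1.png

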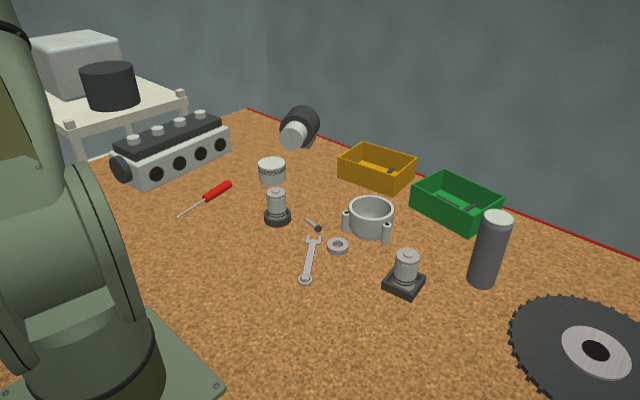

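The top view shows the round-nest cartridge at about (255,214), the square one at (411,206), the housing at (339,162) and the spanner between the nests. The gripper is at lower left, clear of everything. Next I'll fit the positions.

```bash
cat > fit.py <<'E'
from h import *
from scipy.optimize import least_squares
def circ(P,r=None):
    f=lambda q:np.hypot(P[:,0]-q[0],P[:,1]-q[1])-(r if r else q[2])
    q0=[P[:,0].mean(),P[:,1].mean(),0.03]
    s=least_squares(f,q0,loss="soft_l1",f_scale=0.002);return s.x,np.sqrt(np.mean(s.fun**2))
def near(A,c,rad): return A[np.hypot(A[:,0]-c[0],A[:,1]-c[1])<rad]
E
python3 - <<'E'
from fit import *
for n in("top","side"):
    p=arm.get_image(n);A=pts(p,p["z_map"]>0)
    for nm,c in(("sq",(.525,-.212)),("rd",(.505,.155))):
        N=near(A,c,.06)
        T=N[N[:,2]>.075]
        print(n,nm,"top n",len(T),T.min(0).round(4),T.max(0).round(4),"mid",((T.min(0)+T.max(0))/2).round(4))
        print("  hist",np.histogram(N[:,2],bins=np.arange(0,.105,.005))[0])
        S=N[(N[:,2]>.035)&(N[:,2]<.075)]
        if len(S)>10: print("  side fit",circ(S,.024),len(S))
        W=N[(N[:,2]>.018)&(N[:,2]<.026)]; 
        h=cv2.minAreaRect((W[:,:2]*1000).astype(np.float32)); print("  nest",h,len(W))
        print("  nest circ",circ(W,0.0315))
    N=near(A,(.65,-.05),.1);T=N[(N[:,2]>.066)&(N[:,2]<.075)]
    print(n,"rim",circ(T),len(T)); T=T[np.abs(np.hypot(T[:,0]-.65,T[:,1]+.045)-.051)<.01];print(circ(T,.051),len(T),np.median(T[:,2]))
E
```

```text
top sq top n 349 [ 0.5017 -0.2357  0.0755] [ 0.5487 -0.1876  0.0946] mid [ 0.5252 -0.2116  0.0851]
  hist [363  84  32  93 173  19   8  11   9  10   7   7  12  11   8   8 137 186
  18   0]
  side fit (array([ 0.52550143, -0.21169945,  0.03      ]), np.float64(0.0004165135811618752)) 75
  nest ((525.3776245117188, -211.7069854736328), (70.26356506347656, 71.63105773925781), 6.763235092163086) 245
  nest circ (array([ 0.52456219, -0.21031593,  0.03      ]), np.float64(0.00738454326843189))
top rd top n 345 [0.485  0.135  0.0753] [0.5315 0.1813 0.0933] mid [0.5082 0.1581 0.0843]
  hist [386  41  13  63 119   9   8   6   8   7   3   9   8   7   3   7 133 185
  20   0]
  side fit (array([0.50896779, 0.1588634 , 0.03      ]), np.float64(0.0003121568436988514)) 51
  nest ((505.870361328125, 154.9486083984375), (60.63481521606445, 67.70852661132812), 56.85021209716797) 161
  nest circ (array([0.50886212, 0.15894216, 0.03      ]), np.float64(0.0024634961913285363))
top rim (array([ 0.63457253, -0.04248231,  0.05085442]), np.float64(0.002406748335767078)) 441
(array([ 0.63719787, -0.04293479, 
[... 550 characters left out ...]
74548202122))
side rd top n 232 [0.4864 0.1331 0.075 ] [0.5347 0.1816 0.0926] mid [0.5106 0.1573 0.0838]
  hist [512  48  50  56 132  39  25  35  37  26  33  31  32  33  31  37  33 134
  28   0]
  side fit (array([0.51193376, 0.15856252, 0.03      ]), np.float64(0.0012813272212305762)) 258
  nest ((506.4489440917969, 151.4084014892578), (55.009647369384766, 67.46410369873047), 53.157615661621094) 171
  nest circ (array([0.51157416, 0.15789492, 0.03      ]), np.float64(0.004456647581884592))
side rim (array([ 0.6349638 , -0.0443039 ,  0.05076231]), np.float64(0.0025466749340030894)) 374
(array([ 0.63854435, -0.04472149,  0.03      ]), np.float64(0.0024671855215888387)) 180 0.07078700096063145
```

```bash
cat > plan.py <<'E'
from h import *
def rows(p0,yaw0,wps,dyaw):  # wps world positions per row, dyaw tool-y turn per row
    yaw=yaw0; c=np.array(p0,float); out=[]
    for w,t in zip(wps,dyaw):
        Rm=R.from_euler('xyz',[-90,0,yaw],degrees=True)
        d=np.round(Rm.inv().apply(np.array(w)-c)*1000); out.append([*d.astype(int).tolist(),0,t,0])
        c=c+Rm.apply(d/1000); yaw-=np.degrees(t)
    print(c,yaw); return out
E
python3 - <<'E'
from plan import *
s=arm.state();p=s["position"]
a0=np.arctan2(p[1],p[0]);r0=np.hypot(p[0],p[1]);a1=np.arctan2(-.212,.526);r1=np.hypot(.526,.212)
n=20;w=[]
for i in range(1,n+1):
    f=i/n;a=a0+(a1-a0)*f;r=r0+(r1-r0)*f-.03*np.sin(np.pi*f);w.append([r*np.cos(a),r*np.sin(a),.231-.08*max(0,(i-10)/10)])
for r in rows(p,s["ee_rot"][2],w,[.15]*9+[0]*11): print(r)
E
```

```text
[ 0.52604992 -0.21175141  0.15126867] -90.05922341427792
[49, 0, -7, 0, 0.15, 0]
[50, 0, -4, 0, 0.15, 0]
[48, 0, -1, 0, 0.15, 0]
[49, 0, 3, 0, 0.15, 0]
[48, 0, 6, 0, 0.15, 0]
[46, 0, 10, 0, 0.15, 0]
[46, 0, 13, 0, 0.15, 0]
[44, 0, 16, 0, 0.15, 0]
[43, 0, 20, 0, 0.15, 0]
[41, 0, 23, 0, 0, 0]
[42, 8, 20, 0, 0, 0]
[44, 8, 17, 0, 0, 0]
[45, 8, 13, 0, 0, 0]
[46, 8, 11, 0, 0, 0]
[47, 8, 7, 0, 0, 0]
[47, 8, 3, 0, 0, 0]
[48, 8, 0, 0, 0, 0]
[49, 8, -4, 0, 0, 0]
[48, 8, -8, 0, 0, 0]
[47, 8, -12, 0, 0, 0]
```

{"api": "arm_command", "payload": {"rows": [49,0,-7,0,0.15,0,0,50,0,-4,0,0.15,0,0,48,0,-1,0,0.15,0,0,49,0,3,0,0.15,0,0,48,0,6,0,0.15,0,0]}}

```text
time_s: 1.7
position: [0.3378, 0.4363, 0.2313]
ee_rot: [-90.0, 0.0, -56.0]
force: [0.3, 1.1, -0.3]
finger_gap: 0.0854
```

{"api": "arm_command", "payload": {"rows": [46,0,10,0,0.15,0,0,46,0,13,0,0.15,0,0,44,0,16,0,0.15,0,0,43,0,20,0,0.15,0,0,41,0,23,0,0,0,0]}}

```text
time_s: 2.2
position: [0.4803, 0.2499, 0.2312]
ee_rot: [-90.0, -0.0, -90.4]
force: [1.0, 0.6, -0.4]
finger_gap: 0.0857
```

{"api": "arm_command", "payload": {"rows": [42,8,20,0,0,0,0,44,8,17,0,0,0,0,45,8,13,0,0,0,0,46,8,11,0,0,0,0,47,8,7,0,0,0,0]}}

```text
time_s: 2.7
position: [0.5476, 0.0255, 0.191]
ee_rot: [-90.0, 0.0, -90.0]
force: [0.8, -0.9, -0.1]
finger_gap: 0.0852
```

{"api": "arm_command", "payload": {"rows": [47,8,3,0,0,0,0,48,8,0,0,0,0,0,49,8,-4,0,0,0,0,48,8,-8,0,0,0,0,47,8,-12,0,0,0,0]}}

```text
time_s: 3.2
position: [0.5256, -0.2136, 0.151]
ee_rot: [-90.0, -0.0, -90.1]
force: [1.0, 0.1, -0.1]
finger_gap: 0.085
```

{"api": "arm_command", "payload": {"rows": [0,0,0,0,0,0,0,0,0,0,0,0,0,0,0,0,0,0,0,0,0,0,0,0,0,0,0,0,0,0,0,0,0,0,0]}}

```text
time_s: 3.7
position: [0.5263, -0.2107, 0.1515]
ee_rot: [-90.0, -0.0, -90.0]
force: [-0.1, -0.9, 0.3]
finger_gap: 0.0855
```

```bash
python3 - <<'E'
from fit import *
s=arm.state();print(s["position"],s["ee_rot"],s["force"])
p=arm.get_image("side");save(p,"side2.png")
p=arm.get_image("top");save(p,"top2.png")
E
```

```text
[ 0.5262975  -0.21073205  0.15147867] [-8.99871049e+01 -1.14585042e-03 -8.99713345e+01] [-0.1158563  -0.86449905  0.2910573 ]
```

View pics/side2.png

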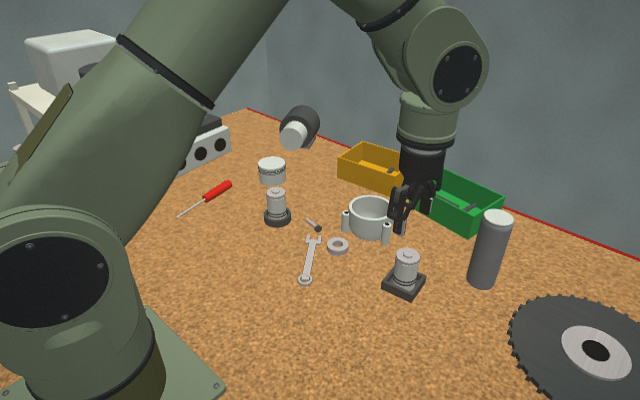

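View pics/top2.png

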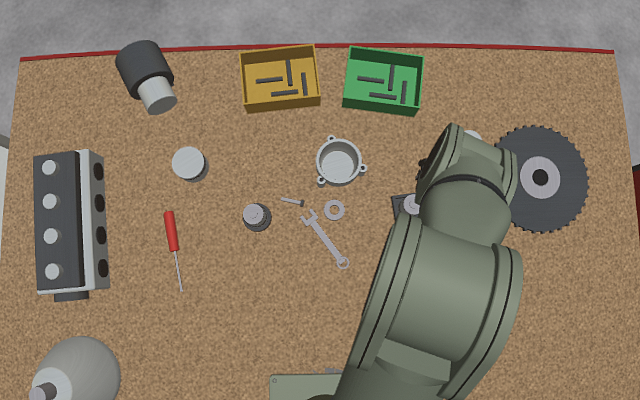

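The open fingers, at about (410,205) in the side view, are over the square-nest cartridge at (405,268). I'll descend.

{"api": "arm_command", "payload": {"rows": [1,30,0,0,0,0,0,0,30,0,0,0,0,0,0,25,0,0,0,0,0,0,15,0,0,0,0,0,0,10,0,0,0,0,0], "squeeze": 40}}

```text
time_s: 4.3
position: [0.5257, -0.2124, 0.0403]
ee_rot: [-90.1, 0.0, -90.0]
force: [0.2, -0.5, -0.5]
finger_gap: 0.0853
```

{"api": "arm_command", "payload": {"rows": [0,0,0,0,0,0,0,0,0,0,0,0,0,60,0,0,0,0,0,0,80,0,0,0,0,0,0,90,0,0,0,0,0,0,95]}}

```text
time_s: 4.8
position: [0.5261, -0.2127, 0.0418]
ee_rot: [-90.0, -0.0, -90.1]
force: [0.3, 0.3, -0.6]
finger_gap: 0.0531
```

```bash
python3 - <<'E'
from fit import *
s=arm.state();print(s["position"],s["ee_rot"],s["force"],s["finger_gap"])
p=arm.get_image("side");cv2.imwrite("pics/side3.png",cv2.resize(p["image"][150:330,320:520,::-1],(800,600)[:2] if 0 else (660,594)))
E
```

```text
[ 0.52610619 -0.21272832  0.04178028] [-8.99646111e+01 -1.78923418e-02 -9.00589435e+01] [ 0.34153357  0.28358257 -0.58001356] 0.05313185237155227
```

View pics/side3.png

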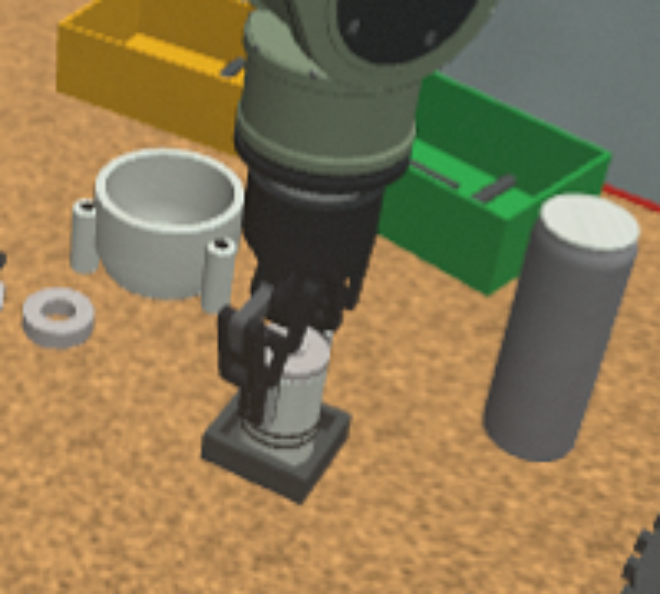

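The jaws straddle the cartridge at mid height (crop 285,370). Now I'll close on it.

{"api": "arm_command", "payload": {"rows": [0,0,0,0,0,0,110,0,0,0,0,0,0,160,0,0,0,0,0,0,255,0,0,0,0,0,0,255,0,0,0,0,0,0,255], "squeeze": 50}}

```text
time_s: 5.35
position: [0.5269, -0.2129, 0.042]
ee_rot: [-89.9, -0.0, -90.1]
force: [4.2, 1.5, 8.8]
finger_gap: 0.0472
```

{"api": "arm_command", "payload": {"rows": [0,0,0,0,0,0,255,0,-3,0,0,0,0,255,0,-8,0,0,0,0,255,0,-12,0,0,0,0,255,0,-15,0,0,0,0,255]}}

```text
time_s: 5.85
position: [0.5255, -0.2126, 0.0801]
ee_rot: [-90.1, 0.0, -90.1]
force: [-0.6, 0.0, -5.6]
finger_gap: 0.0469
```

{"api": "arm_command", "payload": {"rows": [0,-15,0,0,0,0,255,0,-12,0,0,0,0,255,0,-3,0,0,0,0,255,0,0,0,0,0,0,255,0,0,0,0,0,0,255]}}

```text
time_s: 6.35
position: [0.5256, -0.2125, 0.1089]
ee_rot: [-90.0, 0.0, -90.1]
force: [0.4, 0.3, -6.3]
finger_gap: 0.047
```

{"api": "arm_command", "payload": {"rows": [0,0,0,0,0,0,255,0,0,0,0,0,0,255,0,0,0,0,0,0,255,0,0,0,0,0,0,255,0,0,0,0,0,0,255]}}

```text
time_s: 6.85
position: [0.5259, -0.2127, 0.1093]
ee_rot: [-90.0, -0.0, -90.1]
force: [-0.1, 0.0, -6.3]
finger_gap: 0.0471
```

```bash
python3 - <<'E'
from fit import *
F=[]
for i in range(12):
    p=arm.get_image("side" if i%2 else "top"); s=arm.state();F.append(s["force"])
print(np.mean(F,0),np.std(F,0)); print(s)
p=arm.get_image("side");save(p,"side4.png")
E
```

```text
[ 0.07993067  0.05015829 -6.19401476] [0.44711899 0.38195767 0.37446022]
{'time_s': 7.45, 'joint_pos': array([ 14.79758907,  49.73133279,   7.86075275,  94.61057207,
       -10.12766486,  36.35410442,  28.02711622]), 'qd': array([-0.10090931,  0.02574341, -0.02065748, -0.03276555,  0.09093785,
       -0.01071523,  0.0213604 ]), 'effort': array([ 1.06348016e-03, -9.60562921e+01,  5.36185473e+00, -1.80284804e+01,
        1.31601616e-02,  1.60485015e-03, -1.93865259e-05]), 'position': array([ 0.52588845, -0.21267384,  0.10933543]), 'ee_rot': array([-9.00028092e+01, -6.38943523e-03, -9.00564748e+01]), 'force': array([-1.09091509, -0.14075919, -6.23924205]), 'ft_torque': array([ 0.0130321 , -0.00939066, -0.04018959]), 'finger_gap': 0.0472229842643435}
```

View pics/side4.png

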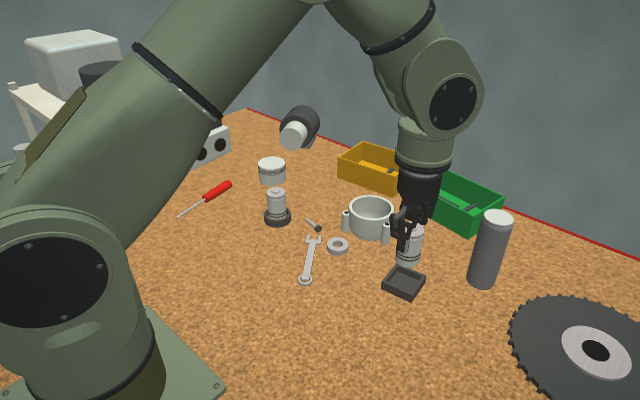

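The square-nest cartridge (gripper at 405,235 in the side view, nest empty below) weighs 6.2 N, about 0.63 kg, so it looks like the heavy one. I'll set it back gently.

{"api": "arm_command", "payload": {"rows": [0,10,0,0,0,0,255,0,15,0,0,0,0,255,0,15,0,0,0,0,255,0,10,0,0,0,0,255,0,6,0,0,0,0,255]}}

```text
time_s: 8.0
position: [0.5256, -0.2126, 0.0522]
ee_rot: [-90.1, 0.0, -90.1]
force: [-0.4, 0.4, -6.3]
finger_gap: 0.047
```

{"api": "arm_command", "payload": {"rows": [0,4,0,0,0,0,255,0,3,0,0,0,0,255,0,2,0,0,0,0,255,0,1,0,0,0,0,255,0,1,0,0,0,0,255]}}

```text
time_s: 8.5
position: [0.526, -0.2127, 0.0425]
ee_rot: [-90.0, -0.0, -90.1]
force: [-0.1, -0.4, -5.2]
finger_gap: 0.0468
```

{"api": "arm_command", "payload": {"rows": [0,0,0,0,0,0,255,0,0,0,0,0,0,255,0,0,0,0,0,0,255,0,0,0,0,0,0,255,0,0,0,0,0,0,255]}}

```text
time_s: 9.0
position: [0.5259, -0.2127, 0.0424]
ee_rot: [-90.0, -0.0, -90.1]
force: [-0.4, -0.3, -7.0]
finger_gap: 0.0471
```

{"api": "arm_command", "payload": {"rows": [0,1,0,0,0,0,255,0,0,0,0,0,0,255,0,0,0,0,0,0,255,0,0,0,0,0,0,255,0,0,0,0,0,0,255]}}

```text
time_s: 9.5
position: [0.526, -0.2127, 0.0419]
ee_rot: [-90.0, -0.0, -90.1]
force: [-2.1, 1.4, 8.1]
finger_gap: 0.0468
```

{"api": "arm_command", "payload": {"rows": [0,1,0,0,0,0,255,0,0,0,0,0,0,255,0,0,0,0,0,0,255,0,0,0,0,0,0,255,0,0,0,0,0,0,255]}}

```text
time_s: 10.0
position: [0.5262, -0.2127, 0.0418]
ee_rot: [-89.9, -0.0, -90.1]
force: [-6.2, 2.4, 26.1]
finger_gap: 0.0468
```

Seated, with contact felt. I'll back off 1 mm and release slowly.

{"api": "arm_command", "payload": {"rows": [0,-1,0,0,0,0,255,0,0,0,0,0,0,110,0,0,0,0,0,0,90,0,0,0,0,0,0,70,0,0,0,0,0,0,40]}}

```text
time_s: 10.5
position: [0.5259, -0.2127, 0.0413]
ee_rot: [-90.0, -0.0, -90.1]
force: [-0.1, -1.0, -0.4]
finger_gap: 0.0718
```

{"api": "arm_command", "payload": {"rows": [0,0,0,0,0,0,0,0,0,0,0,0,0,0,0,0,0,0,0,0,0,0,0,0,0,0,0,0,0,-10,0,0,0,0,0]}}

```text
time_s: 11.0
position: [0.5254, -0.2125, 0.0508]
ee_rot: [-90.1, 0.0, -90.1]
force: [0.3, 0.6, 0.2]
finger_gap: 0.0854
```

```bash
python3 - <<'E'
from plan import *
s=arm.state();p=s["position"];print(p,s["ee_rot"],s["force"],s["finger_gap"])
p=np.array([p[0],p[1],.0515])
w=[]
for z in(.08,.115,.15):w.append([p[0],p[1],z])
e=np.array([.510,.158,.150]);n=9;b=np.array(w[-1])
for i in range(1,n+1):
    f=i/n;w.append(b+(e-b)*f+[.0*np.sin(np.pi*f),0,.0])
for r in rows(p,-90,w,[0]*20): print(r)
E
```

```text
[ 0.52538433 -0.21246083  0.05084296] [-9.00921368e+01  2.99997179e-02 -9.00577136e+01] [0.30746125 0.57431963 0.17141621] 0.08536171314969067
[0.51038433 0.15753917 0.1495    ] -90.0
[0, -29, 0, 0, 0, 0]
[0, -34, 0, 0, 0, 0]
[0, -35, 0, 0, 0, 0]
[-41, 0, -2, 0, 0, 0]
[-41, 0, -1, 0, 0, 0]
[-41, 0, -2, 0, 0, 0]
[-42, 0, -2, 0, 0, 0]
[-41, 0, -2, 0, 0, 0]
[-41, 0, -1, 0, 0, 0]
[-41, 0, -2, 0, 0, 0]
[-41, 0, -2, 0, 0, 0]
[-41, 0, -1, 0, 0, 0]
```

{"api": "arm_command", "payload": {"rows": [0,-29,0,0,0,0,0,0,-34,0,0,0,0,0,0,-35,0,0,0,0,0,-40,0,-2,0,0,0,0,-41,0,-2,0,0,0,0]}}

```text
time_s: 11.5
position: [0.522, -0.1314, 0.1509]
ee_rot: [-89.9, -0.0, -90.2]
force: [1.2, 0.7, 0.2]
finger_gap: 0.0857
```

{"api": "arm_command", "payload": {"rows": [-42,0,-2,0,0,0,0,-41,0,-2,0,0,0,0,-41,0,-2,0,0,0,0,-41,0,-1,0,0,0,0,-41,0,-2,0,0,0,0]}}

```text
time_s: 12.0
position: [0.513, 0.076, 0.1501]
ee_rot: [-90.0, 0.0, -90.1]
force: [0.9, -0.1, 0.4]
finger_gap: 0.0852
```

{"api": "arm_command", "payload": {"rows": [-41,0,-2,0,0,0,0,-42,0,-2,0,0,0,0,0,0,0,0,0,0,0,0,0,0,0,0,0,0,0,0,0,0,0,0,0]}}

```text
time_s: 12.5
position: [0.5095, 0.1562, 0.1498]
ee_rot: [-90.0, -0.0, -90.1]
force: [-0.5, -0.6, -1.0]
finger_gap: 0.0855
```

```bash
python3 - <<'E'
from fit import *
s=arm.state();print(s["position"],s["ee_rot"],s["force"])
for n in("top","side"):
    p=arm.get_image(n);save(p,n+"5.png");A=pts(p,p["z_map"]>0)
    N=near(A,(.526,-.212),.05);T=N[(N[:,2]>.075)&(N[:,2]<.1)];S=N[(N[:,2]>.035)&(N[:,2]<.075)]
    print(n,((T.min(0)+T.max(0))/2).round(4),T.max(0),np.median(T[:,2]),circ(S,.024))
E
```

```text
[0.50946897 0.15622936 0.14975077] [-8.99794981e+01 -2.39136852e-02 -9.01324989e+01] [-0.50926591 -0.59301071 -1.01293673]
top [ 0.5237 -0.2112  0.0846] [ 0.54716895 -0.18706176  0.09391161] 0.08562806877318918 (array([ 0.52413862, -0.21169439,  0.03      ]), np.float64(0.00041712106454810287))
side [ 0.5265 -0.2144  0.0844] [ 0.55157467 -0.19070078  0.09382649] 0.08709187099466409 (array([ 0.5269143 , -0.21296917,  0.03      ]), np.float64(0.000872549989559029))
```

View pics/side5.png

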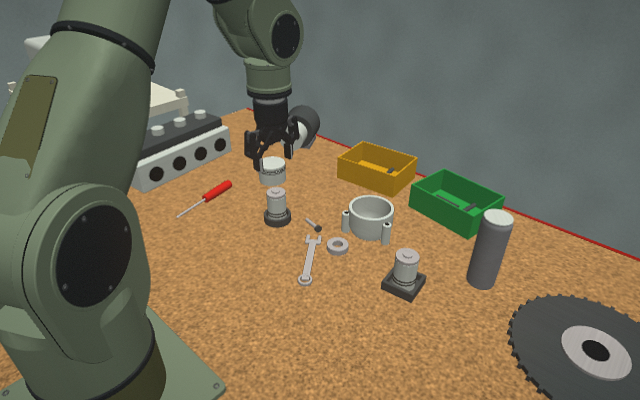

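The square-nest cartridge stands upright in its nest (405,268), moved by about 1 mm. The gripper is above the round-nest one (276,205). I'll descend 108 mm and close.

{"api": "arm_command", "payload": {"rows": [-2,30,1,0,0,0,0,0,30,0,0,0,0,0,0,25,0,0,0,0,0,0,15,0,0,0,0,0,0,8,0,0,0,0,0]}}

```text
time_s: 13.1
position: [0.5101, 0.1583, 0.0403]
ee_rot: [-90.1, -0.0, -90.1]
force: [-0.3, 0.3, 1.1]
finger_gap: 0.0855
```

{"api": "arm_command", "payload": {"rows": [0,0,0,0,0,0,0,0,0,0,0,0,0,60,0,0,0,0,0,0,80,0,0,0,0,0,0,90,0,0,0,0,0,0,95]}}

```text
time_s: 13.6
position: [0.5105, 0.1594, 0.0417]
ee_rot: [-90.0, 0.0, -90.1]
force: [-0.3, 0.8, 0.0]
finger_gap: 0.0536
```

{"api": "arm_command", "payload": {"rows": [0,0,0,0,0,0,110,0,0,0,0,0,0,160,0,0,0,0,0,0,255,0,0,0,0,0,0,255,0,0,0,0,0,0,255]}}

```text
time_s: 14.1
position: [0.5108, 0.1594, 0.0417]
ee_rot: [-89.9, 0.0, -90.1]
force: [1.0, 0.1, 6.4]
finger_gap: 0.0469
```

```bash
python3 - <<'E'
from fit import *
s=arm.state();print(s["position"],s["ee_rot"],s["force"],s["finger_gap"])
p=arm.get_image("side");cv2.imwrite("pics/side6.png",cv2.resize(p["image"][120:270,200:360,::-1],(640,600)))
E
```

```text
[0.51082987 0.15940895 0.04174569] [-8.99241171e+01  1.13539088e-02 -9.00650806e+01] [0.96583403 0.07932096 6.44822942] 0.04690677446486731
```

View pics/side6.png

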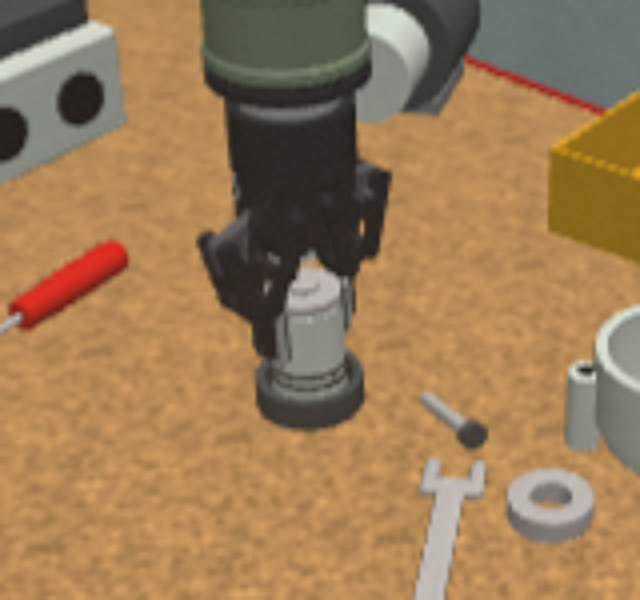

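The grip is good, with the cartridge centred between the pads in the crop. I'll lift it and weigh it.

{"api": "arm_command", "payload": {"rows": [0,0,0,0,0,0,255,0,-3,0,0,0,0,255,0,-8,0,0,0,0,255,0,-12,0,0,0,0,255,0,-15,0,0,0,0,255]}}

```text
time_s: 14.65
position: [0.5101, 0.1593, 0.0802]
ee_rot: [-90.0, -0.0, -90.1]
force: [-0.2, -0.2, -2.9]
finger_gap: 0.0466
```

{"api": "arm_command", "payload": {"rows": [0,-15,0,0,0,0,255,0,-12,0,0,0,0,255,0,-3,0,0,0,0,255,0,0,0,0,0,0,255,0,0,0,0,0,0,255]}}

```text
time_s: 15.15
position: [0.51, 0.1593, 0.1089]
ee_rot: [-90.0, -0.0, -90.1]
force: [-0.1, -0.1, -3.3]
finger_gap: 0.0468
```

{"api": "arm_command", "payload": {"rows": [0,0,0,0,0,0,255,0,0,0,0,0,0,255,0,0,0,0,0,0,255,0,0,0,0,0,0,255,0,0,0,0,0,0,255]}}

```text
time_s: 15.65
position: [0.5103, 0.1593, 0.1093]
ee_rot: [-90.0, -0.0, -90.1]
force: [0.3, -0.2, -3.1]
finger_gap: 0.0465
```

```bash
python3 - <<'E'
from fit import *
F=[]
for i in range(10):
    p=arm.get_image("side" if i%2 else "top"); s=arm.state();F.append(s["force"])
print(np.mean(F,0),np.std(F,0)); print(s["time_s"],s["position"],s["finger_gap"])
A=pts(p,p["z_map"]>0);save(p,"side7.png")
N=near(A,(.526,-.212),.05);S=N[(N[:,2]>.035)&(N[:,2]<.075)];print(circ(S,.024))
E
```

```text
[ 0.15140977  0.30399662 -3.44859528] [0.45486747 0.54309224 0.32120836]
16.15 [0.51028606 0.15937247 0.10930404] 0.04667305566471275
(array([ 0.52680216, -0.21320272,  0.03      ]), np.float64(0.000942851132322524))
```

View pics/side7.png

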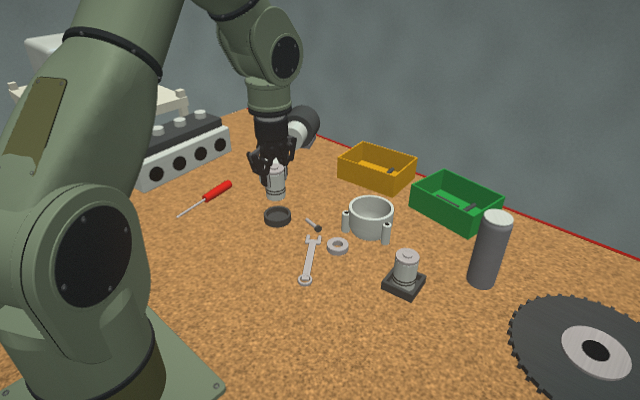

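The round-nest cartridge (held at 275,182, nest empty below) weighs 3.45 N, about 0.35 kg. It is the lighter one, so I'll put it back.

{"api": "arm_command", "payload": {"rows": [0,10,0,0,0,0,255,0,15,0,0,0,0,255,0,15,0,0,0,0,255,0,10,0,0,0,0,255,0,6,0,0,0,0,255]}}

```text
time_s: 16.65
position: [0.51, 0.1592, 0.0522]
ee_rot: [-90.1, -0.0, -90.1]
force: [-0.3, -0.2, -2.9]
finger_gap: 0.0464
```

{"api": "arm_command", "payload": {"rows": [0,4,0,0,0,0,255,0,3,0,0,0,0,255,0,2,0,0,0,0,255,0,1,0,0,0,0,255,0,1,0,0,0,0,255]}}

```text
time_s: 17.15
position: [0.5104, 0.1594, 0.0424]
ee_rot: [-90.0, 0.0, -90.1]
force: [0.5, 0.1, -3.0]
finger_gap: 0.0463
```

{"api": "arm_command", "payload": {"rows": [0,1,0,0,0,0,255,0,0,0,0,0,0,255,0,0,0,0,0,0,255,0,0,0,0,0,0,255,0,0,0,0,0,0,255]}}

```text
time_s: 17.65
position: [0.5105, 0.1594, 0.0418]
ee_rot: [-90.0, 0.0, -90.1]
force: [-0.7, -0.4, 4.9]
finger_gap: 0.0465
```

Contact with the floor; releasing.

{"api": "arm_command", "payload": {"rows": [0,0,0,0,0,0,255,0,0,0,0,0,0,110,0,0,0,0,0,0,90,0,0,0,0,0,0,70,0,0,0,0,0,0,40]}}

```text
time_s: 18.15
position: [0.5103, 0.1593, 0.0413]
ee_rot: [-90.0, -0.0, -90.1]
force: [0.2, 0.8, -0.3]
finger_gap: 0.0721
```

{"api": "arm_command", "payload": {"rows": [0,0,0,0,0,0,0,0,0,0,0,0,0,0,0,0,0,0,0,0,0,0,0,0,0,0,0,0,0,-10,0,0,0,0,0]}}

```text
time_s: 18.65
position: [0.5098, 0.1592, 0.0509]
ee_rot: [-90.1, -0.0, -90.1]
force: [-0.2, 1.1, 1.0]
finger_gap: 0.0854
```

{"api": "arm_command", "payload": {"rows": [0,-29,0,0,0,0,0,0,-34,0,0,0,0,0,0,-35,0,0,0,0,0,41,0,2,0,0,0,0,41,0,2,0,0,0,0]}}

```text
time_s: 19.15
position: [0.5144, 0.0771, 0.1508]
ee_rot: [-89.9, 0.0, -89.9]
force: [0.4, -1.1, 0.0]
finger_gap: 0.0854
```

{"api": "arm_command", "payload": {"rows": [42,0,2,0,0,0,0,42,0,2,0,0,0,0,41,0,2,0,0,0,0,41,0,2,0,0,0,0,41,0,2,0,0,0,0]}}

```text
time_s: 19.65
position: [0.5238, -0.1314, 0.1501]
ee_rot: [-90.0, -0.0, -90.1]
force: [-0.0, -0.2, -0.0]
finger_gap: 0.0854
```

{"api": "arm_command", "payload": {"rows": [41,0,2,0,0,0,0,41,0,1,0,0,0,0,0,0,0,0,0,0,0,0,0,0,0,0,0,0,0,0,0,0,0,0,0]}}

```text
time_s: 20.15
position: [0.527, -0.2106, 0.1497]
ee_rot: [-90.0, 0.0, -90.0]
force: [-0.6, -0.5, -0.1]
finger_gap: 0.0855
```

```bash
python3 - <<'E'
from fit import *
s=arm.state();print(s["position"],s["ee_rot"],s["force"])
for n in("top","side"):
    p=arm.get_image(n);save(p,n+"8.png");A=pts(p,p["z_map"]>0)
    for c in((.526,-.212),(.51,.158)):
        N=near(A,c,.05);T=N[(N[:,2]>.075)&(N[:,2]<.1)];S=N[(N[:,2]>.035)&(N[:,2]<.075)]
        if len(T)>20:print(n,((T.min(0)+T.max(0))/2).round(4),T.max(0)[2],np.median(T[:,2]),circ(S,.024))
E
```

```text
[ 0.52703508 -0.21061114  0.14969148] [-8.99944285e+01  2.42865551e-02 -8.99954661e+01] [-0.58666379 -0.48758322 -0.06590044]
top [ 0.5242 -0.2052  0.0841] 0.09250102430430185 0.08580000145338307 (array([ 0.52420978, -0.21171825,  0.03      ]), np.float64(0.0003383752418575426))
top [0.5079 0.158  0.0849] 0.09395660067284517 0.08559539398647709 (array([0.50858874, 0.15878461, 0.03      ]), np.float64(0.0002951964662002507))
side [ 0.5254 -0.2141  0.0841] 0.09299955928251191 0.08688756782149615 (array([ 0.52679967, -0.21313105,  0.03      ]), np.float64(0.0008803167690930021))
side [0.5102 0.1567 0.0841] 0.09303770085348884 0.08712948380179414 (array([0.51143595, 0.15864123, 0.03      ]), np.float64(0.0013028245551913284))
```

View pics/side8.png

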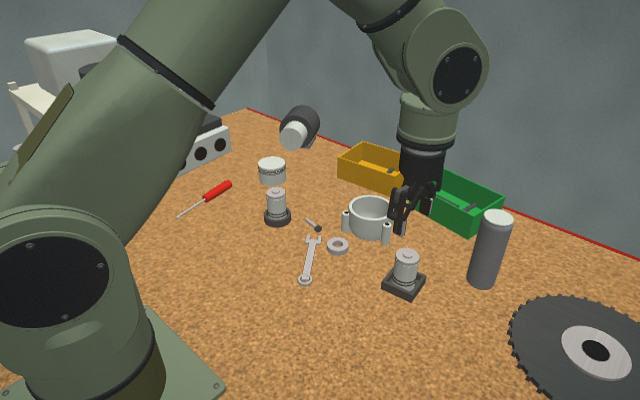

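Both cartridges are upright in their nests (276,207 and 405,268), and the round one is within 1 mm of where it started. Now I'll regrasp the heavy one.

{"api": "arm_command", "payload": {"rows": [2,30,-1,0,0,0,0,0,30,0,0,0,0,0,0,25,0,0,0,0,0,0,15,0,0,0,0,0,0,8,0,0,0,0,0]}}

```text
time_s: 20.75
position: [0.5257, -0.2128, 0.0403]
ee_rot: [-90.1, 0.0, -90.0]
force: [0.4, -0.6, 0.2]
finger_gap: 0.0853
```

{"api": "arm_command", "payload": {"rows": [0,0,0,0,0,0,0,0,0,0,0,0,0,60,0,0,0,0,0,0,80,0,0,0,0,0,0,90,0,0,0,0,0,0,95]}}

```text
time_s: 21.25
position: [0.5261, -0.2137, 0.0418]
ee_rot: [-90.0, -0.0, -90.1]
force: [-0.5, -0.8, -0.9]
finger_gap: 0.0536
```

{"api": "arm_command", "payload": {"rows": [0,0,0,0,0,0,110,0,0,0,0,0,0,160,0,0,0,0,0,0,255,0,0,0,0,0,0,255,0,0,0,0,0,0,255]}}

```text
time_s: 21.75
position: [0.5264, -0.2137, 0.0419]
ee_rot: [-89.9, -0.0, -90.0]
force: [1.2, 0.0, 7.2]
finger_gap: 0.0467
```

{"api": "arm_command", "payload": {"rows": [0,0,0,0,0,0,255,0,-3,0,0,0,0,255,0,-8,0,0,0,0,255,0,-15,0,0,0,0,255,0,-20,0,0,0,0,255]}}

```text
time_s: 22.25
position: [0.5253, -0.2135, 0.0876]
ee_rot: [-90.1, 0.0, -90.1]
force: [0.4, -0.4, -5.4]
finger_gap: 0.0469
```

{"api": "arm_command", "payload": {"rows": [0,-25,0,0,0,0,255,0,-30,0,0,0,0,255,0,-30,0,0,0,0,255,0,-14,0,0,0,0,255,0,0,0,0,0,0,255]}}

```text
time_s: 22.75
position: [0.5263, -0.2139, 0.1883]
ee_rot: [-89.9, -0.1, -90.1]
force: [0.0, -0.1, -6.2]
finger_gap: 0.047
```

{"api": "arm_command", "payload": {"rows": [0,0,0,0,0,0,255,0,0,0,0,0,0,255,0,0,0,0,0,0,255,0,0,0,0,0,0,255,0,0,0,0,0,0,255]}}

```text
time_s: 23.25
position: [0.5258, -0.2137, 0.186]
ee_rot: [-90.0, 0.0, -90.1]
force: [-0.5, 0.3, -5.4]
finger_gap: 0.0468
```

```bash
python3 - <<'E'
from fit import *
for n in("top","side"):
    p=arm.get_image(n);A=pts(p,p["z_map"]>0);N=near(A,(.637,-.044),.075);N=N[(N[:,2]>.066)&(N[:,2]<.074)]
    c=np.array([.636,-.043])
    for _ in range(30):
        d=np.hypot(*(N[:,:2]-c).T);T=N[(d<.057)&(d>.045)];c=circ(T,.051)[0][:2]
    print(n,c,circ(T,.051)[1],len(T))
E
```

```text
top [ 0.63442903 -0.04249824] 0.0024129634770820893 438
side [ 0.6347384  -0.04420858] 0.0024609799445940413 366
```

{"api": "arm_command", "payload": {"rows": [-10,0,6,0,0,0,255,-18,0,12,0,0,0,255,-24,0,16,0,0,0,255,-28,0,18,0,0,0,255,-28,0,18,0,0,0,255]}}

```text
time_s: 23.85
position: [0.5969, -0.1037, 0.1863]
ee_rot: [-90.0, 0.0, -90.0]
force: [0.4, -0.4, -5.8]
finger_gap: 0.0469
```

{"api": "arm_command", "payload": {"rows": [-26,0,16,0,0,0,255,-19,0,12,0,0,0,255,-12,0,7,0,0,0,255,-6,0,4,0,0,0,255,0,0,0,0,0,0,255]}}

```text
time_s: 24.35
position: [0.6351, -0.0424, 0.1861]
ee_rot: [-90.0, -0.0, -90.0]
force: [0.0, -0.2, -6.5]
finger_gap: 0.047
```

{"api": "arm_command", "payload": {"rows": [0,6,0,0,0,0,255,0,10,0,0,0,0,255,0,6,0,0,0,0,255,0,3,0,0,0,0,255,0,0,0,0,0,0,255]}}

```text
time_s: 24.85
position: [0.6348, -0.043, 0.1608]
ee_rot: [-90.0, -0.0, -90.1]
force: [0.7, -0.6, -5.0]
finger_gap: 0.0471
```

{"api": "arm_command", "payload": {"rows": [0,0,0,0,0,0,255,0,0,0,0,0,0,255,0,0,0,0,0,0,255,0,0,0,0,0,0,255,0,0,0,0,0,0,255]}}

```text
time_s: 25.35
position: [0.6351, -0.0428, 0.1614]
ee_rot: [-90.0, -0.0, -90.1]
force: [0.5, -0.3, -5.7]
finger_gap: 0.0467
```

```bash
python3 - <<'E'
from fit import *
F=[]
for n in("top","side")*3:
    p=arm.get_image(n);s=arm.state();F.append(s["force"])
    A=pts(p,p["z_map"]>0)
    N=near(A,(.51,.158),.05);T=N[(N[:,2]>.075)&(N[:,2]<.1)];S=N[(N[:,2]>.035)&(N[:,2]<.075)]
    print(n,((T.min(0)+T.max(0))/2).round(4),circ(S,.024)[0][:2])
    N=near(A,s["position"][:2],.03);z=N[(N[:,2]>.10)&(N[:,2]<.15)]
    if n=="side": print("held side",circ(z,.024),z[:,2].min()); save(p,"side9.png")
    else: save(p,"top9.png")
print(np.mean(F,0),s["position"],s["ee_rot"],s["qd"],s["time_s"],s["finger_gap"])
E
```

```text
Traceback (most recent call last):
ValueError: zero-size array to reduction operation minimum which has no identity
```

Nothing is visible there from above, probably because the arm hides it. I'll look again.

```bash
python3 - <<'E'
from fit import *
F=[]
for n in("top","side")*2:
    p=arm.get_image(n);s=arm.state();F.append(s["force"]);save(p,n+"9.png")
    A=pts(p,p["z_map"]>0)
    N=near(A,(.51,.158),.05);T=N[(N[:,2]>.075)&(N[:,2]<.1)];S=N[(N[:,2]>.035)&(N[:,2]<.075)]
    if len(T):print(n,((T.min(0)+T.max(0))/2).round(4),circ(S,.024)[0][:2])
    N=near(A,s["position"][:2],.03);z=N[(N[:,2]>.08)&(N[:,2]<.16)]
    if n=="side" and len(z): print("held",circ(z,.024),z[:,2].min(),len(z))
print(np.mean(F,0),s["position"],s["ee_rot"],s["qd"].round(2),s["time_s"],s["finger_gap"])
E
```

```text
side [0.5105 0.1583 0.084 ] [0.51153589 0.15865043]
held (array([ 0.63551214, -0.0422323 ,  0.03      ]), np.float64(0.0011793570909681243)) 0.12704304392964483 249
side [0.5104 0.157  0.0844] [0.51154551 0.15860498]
held (array([ 0.63546202, -0.04211245,  0.03      ]), np.float64(0.0011689795833858653)) 0.12701244082147412 252
[-0.09323217 -0.06856988 -6.21106039] [ 0.6351107  -0.04277761  0.16135363] [-8.99958465e+01 -5.27066704e-03 -9.00574511e+01] [ 0.01  0.02  0.03 -0.02 -0.1   0.06 -0.09] 25.6 0.046911617763477985
```

View pics/side9.png

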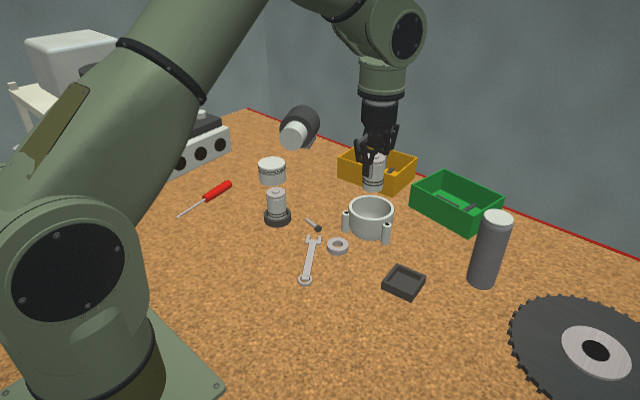

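View pics/top9.png

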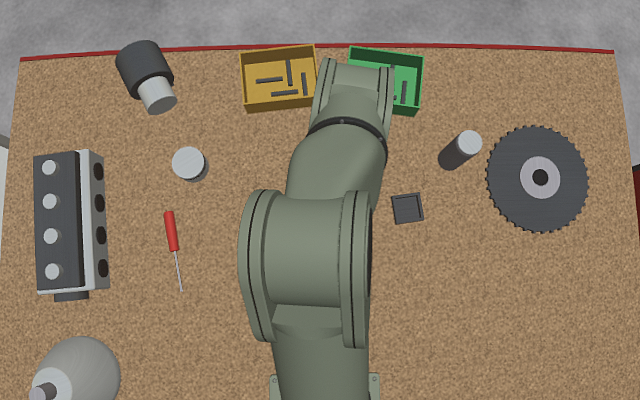

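The side view shows the heavy cartridge upright in the fingers at (374,172), above the housing mouth (370,210). The light one is in the round nest (276,207) and the square nest is empty. Handing in.

```bash
python3 -c "
from rig import arm
print(arm.hand_in())"
```

```text
the job is handed in; nothing more can be done
None
```

I lifted and weighed both cartridges and handed the job in with the heavier one, from the square nest, held over the pump housing. `hand_in` gives no verdict, so success is not confirmed.

- **Weights:** the square-nest cartridge read 6.2 N (about 0.63 kg). The round-nest one read 3.45 N (about 0.35 kg). I set each back in its nest after weighing, then regrasped the heavy one.
- **Final hold:** the heavy cartridge is upright and still, within about 1 mm of the fitted mouth axis. Its underside is about 56 mm above the rim. The wrist force reads 6.2 N downward with no sideways load, so there is no sign of it touching the housing.
- **Lighter cartridge:** it stands upright in the round nest, within about 1 mm of where it started, and its measured weight is below the 4.9 N limit.
- **Bystanders:** they look undisturbed in the pictures, though I didn't measure their positions at the end. In the last top view the arm hid several of them, so for those I relied on the side camera.
- **Problems:** lowering the square-nest cartridge 1 mm too far pressed it into the nest with about 26 N for a moment before I backed off. One check script also failed because the arm blocked the top camera, so I reran it without needing that view.

The run took about 26 s of the 66 s allowed.

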